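# Lock the label spindle into its base and pull-test the joint

## Task

Fit the label-roll spindle into its sprung keyhole base: lower its foot through the wide end of the keyhole and slide it fully home to the closed end of the narrow slot. Then prove that the joint holds: pull the spindle straight up with about 12 N, keep that pull for a good second and never go over 18 N. Let it settle back down and leave it standing there upright, fully home and let go; work gently and leave the things around it where they are.

Things in the scene. Friction and masses are not known exactly. Their poses are not given: they have to be found in the camera images.
- spindle: loose round metal spindle, 0.2 to 0.35 kg, 105 mm tall, parked upright in the block. Origin: centre of the foot's underside, z up along it. From below: foot 26 mm diameter (0-6 mm), neck 12 mm diameter (6-27 mm), collar 40 mm diameter (27-33 mm), plain stem 18 mm diameter (33-105 mm), to grip it by. In block and base the collar lies on the top face, the foot hanging 27 mm below it.
- base: dark open metal box 124 x 92 mm, 30 mm high, fixed to the table, with a level metal plate 116 x 84 x 6 mm on springs over it, its top at 41 mm at rest; four corner screws up to 51 mm. Origin: centre of the underside; x runs along the keyhole from wide to narrow end, z up. The plate sinks about 1 mm for 5 N pressed on it and does not give sideways; free room under it is 30 mm deep.
- catch: two level bars on stiff springs, hidden in the base under both sides of the narrow slot, that hold the foot down once the neck is in the slot. Their height differs each time and cannot be seen: the seated spindle can be raised 2 to 10 mm until its foot meets them; from there the pull grows by roughly 10 N a mm. Origin: on the base's floor, 5 mm over the base's origin; axes as the base's
- entry (a point): centre of the keyhole's wide end, a square window 32 x 32 mm through the plate, at the plate's top face; 20 mm from the base's middle towards its -x; axes as the base's. The spindle's foot passes only here.
- home (a point): the spindle's axis when fully home (neck against the closed end of the 17 mm wide slot), at the plate's top face, 12 mm from the base's middle towards +x, 32 mm from entry along +x; axes as the base's. On the way there keep the collar within 1 mm of the plate, so that the foot passes under the catch.
- block: fixed wooden block 75 x 75 x 32 mm with a 32 mm round hole in which the spindle is parked (foot's underside 5 mm over the table); origin: centre of the underside
- label_roll: bystander: roll of round labels, 78 x 81 x 26 mm, lying flat; origin under its centre
- tape_1: bystander: roll of masking tape, 104 mm in diameter, 25 mm high, lying flat; origin under its centre
- date_stamp: bystander: small stamp with a wooden knob, 24 x 42 mm, 64 mm tall, standing; origin under its centre
- mug_1: bystander: mug, 81 x 113 x 101 mm, standing; origin under its centre
Not all that is in view belongs to the job. What is shaped like the spindle but blue is not meant.

How it is judged:
On the way, in this order (a step that is already met when the one before it is completed fails the run):
1. the foot is through the wide window, under the plate (x of spindle in the frame of entry between -0.006 and 0.006 m and y of spindle in the frame of entry between -0.006 and 0.006 m and z of spindle in the frame of home below -0.0255 m), for 0.05 s.
2. slid home: within 4 mm of the closed end of the slot, foot under the plate, upright (x of spindle in the frame of home between -0.004 and 0.003 m and y of spindle in the frame of home between -0.004 and 0.004 m and z of spindle in the frame of home between -0.029 and -0.014 m and angle between spindle's own z axis and vertical below 0.09 rad), for 0.1 s.
3. pulled up while home: the foot bears on the catch from below with 9 to 15 N for 0.8 s (x of spindle in the frame of home between -0.004 and 0.003 m and y of spindle in the frame of home between -0.004 and 0.004 m and z of spindle in the frame of home above -0.0255 m and contact force between spindle and catch between 9 and 15 N and angle between spindle's own z axis and vertical below 0.09 rad), for 0.8 s.
At the end, for the whole second after the job is handed in: The spindle stands still and upright (within 5 degrees), within 4 mm of its home place, its collar down on the plate (within about 1.3 mm) (x of spindle in the frame of home between -0.004 and 0.003 m and y of spindle in the frame of home between -0.004 and 0.004 m and z of spindle in the frame of home between -0.0285 and -0.0257 m and angle between spindle's own z axis and vertical below 0.09 rad and linear speed of spindle below 0.02 m/s and angular speed of spindle below 0.2 rad/s); the robot touches nothing.
It fails at once if the spindle is pulled up against the catch with more than 18 N (contact force between spindle and catch above 18 N).
It fails at once if the spindle is forced against the base with more than 30 N (contact force between spindle and base above 30 N).
It fails at once if the label roll, tape, stamp or mug is moved by more than 30 mm (distance of any of label_roll, tape_1, date_stamp, mug_1 from where it was at the start of the episode above 0.03 m).
It fails at once if the robot presses on the base with more than 25 N (contact force between any of the fingers, the arm and base above 25 N).
It also fails if it takes over 67 s, if anything falls off the work surface, if the arm or the gripper's body presses on something with over 40 N, if the wrist force passes 120 N, or if a joint passes its speed limit or range.

## Robot

A 6-joint arm with a two-finger parallel gripper is mounted at the origin on a cart in front of the work surface, level with it; the furniture and walls round the work are solid. World frame = base frame: x ahead of the robot, y to its left, z up, the work surface at z = 0. Lengths are in m, angles in rad, forces in N, time in s.
With the tool pointing down it reaches from about 0.3 to 0.825 m from the base axis. Payload 5.4 kg.
Tool frame: the origin (TCP) lies at the very end of the fingers, on their centre line; the grasp point (between the pads) lies 19 mm behind it; z points along the fingers, y is the line along which they close (so a half turn about z gives the same grasp; the last joint's range is limited). The gripper opens to 92 mm and grips with 3 to 60 N. Pads are 20 mm wide; open, the fingers measure 128 mm over their backs; the gripper's body (75 mm by 189 mm) begins 69 mm behind the grasp point.
Start: joints at [-1.42, 0.158, 1.597, -0, 1.386, -0.21], TCP at [0.203, -0.538, 0.215] pointing down, gripper open.
Joint ranges: [-2.91, 2.91], [-0.94, 2.29], [0.18, 2.7], [-1.29, 4.43], [0.17, 2.64], [-3, 3]. Speed limits (rad/s): [2.57, 2.57, 3.14, 3.14, 3.14, 3.14].

## Interface

Orientations are given as a rotation vector (axis times angle).
In Python, from workcell import bot gives the robot as it stands. Calls block until the motion is done:
- bot.goto(position, orientation): joint-space move of the TCP to a pose.
- bot.line_to(position, rot=None, max_speed=0.15): straight line of the TCP; rot=None keeps the orientation; max_speed is the mean speed in m/s.
- bot.set_joints(angles): joint-space move.
- bot.set_gripper(opening, newtons=None): opening from 0.0 (shut) to 1.0 (fully open); newtons is the grip in N (None keeps the last); returns when the fingers have stopped.
- bot.hold(seconds).
- bot.inverse_kinematics(position, orientation): joint angles nearest the present ones, or None.
- bot.read_camera(name): name is "scene" or "side" or "wrist"; returns a dict with "pixels" (400x640x3 uint8, blue, green, red), "fx", "fy", "cx", "cy" (pixels), "k1" (the pictures are not rectified: a ray, as slopes to the right and down, at radius r is drawn at 1 + k1 r^2 times it, then the intrinsics apply), "R" (3x3) and "t" (3): a world point X has camera coordinates R X + t. Camera axes: x right, y down, z forward; pixel columns grow to the right and rows downward; lengths in m; the calibration is good to about 2 mm. A picture is of the moment at which its call begins. There is no depth.
A pose or a line that the arm cannot do raises bot.MotionError and nothing moves.
- bot.job_done(): hands the job in; it is judged then, once.
Readings, each from a call of its own:
- bot.current_clock(): time.
- bot.current_joints(): joint angles.
- bot.current_joint_vel(): joint speeds.
- bot.current_effort(): joint torques, N m.
- bot.current_ee_pos(): TCP position.
- bot.current_tool_rot(): TCP orientation.
- bot.current_contact_force(): force on the tool from outside, world axes, zero at the start.
- bot.current_ft_torque(): the same for the moment, N m.
- bot.current_opening(): opening from 0.0 (shut) to 1.0 (fully open).
- bot.current_grip_force(): force on a finger pad.
Only numpy, scipy, OpenCV 4.12 (cv2) and the standard library are available. Lean on these libraries where they do the work, as an engineer would, in place of code of your own. Each camera call takes 0.05 s, during which the arm holds its last target. There are 200 camera calls.

## Working session

There is one attempt and no reset: what is moved stays moved. The work goes in short steps, each a Python script; the robot and the scene stay as the last script left them, time stands still between calls to the robot, and variables do not carry over. Pictures are saved under pics/ and viewed, at most 10 in all, crops included, and the job is handed in when it is done.

```bash
ls; mkdir -p pics; cat > h.py <<'E'
import numpy as np, cv2
from workcell import bot
def snap(name,fn,crop=None,scale=1):
    c=bot.read_camera(name); im=np.array(c["pixels"])
    np.savez('pics/'+fn+'.npz',**{k:v for k,v in c.items()})
    if crop: im=im[crop[1]:crop[3],crop[0]:crop[2]]
    if scale!=1: im=cv2.resize(im,None,fx=scale,fy=scale,interpolation=cv2.INTER_CUBIC)
    cv2.imwrite('pics/'+fn+'.png',im); return c
def ray(c,u,v):
    K=np.array([[c['fx'],0,c['cx']],[0,c['fy'],c['cy']],[0,0,1.]])
    p=cv2.undistortPoints(np.array([[[u,v]]],float),K,np.array([float(c['k1']),0,0,0])) [0,0]
    # refine: distorted = p(1+k1 r^2)
    R=np.array(c['R']);t=np.array(c['t'])
    return -R.T@t, R.T@np.array([p[0],p[1],1.])
def at_z(c,u,v,z):
    o,d=ray(c,u,v); return o+d*(z-o[2])/d[2]
def proj(c,X):
    R=np.array(c['R']);t=np.array(c['t']); X=R@np.array(X)+t; x,y=X[:2]/X[2]; s=1+c['k1']*(x*x+y*y)
    return c['fx']*x*s+c['cx'],c['fy']*y*s+c['cy']
def load(fn): return dict(np.load('pics/'+fn+'.npz'))
E
python3 - <<'E'
from h import *
a=snap('scene','s0');b=snap('side','d0');
print(bot.current_clock(),bot.current_tool_rot(),bot.current_contact_force(),bot.current_opening())
for c in(a,b): print(-np.array(c['R']).T@c['t'],c['fx'],c['k1'])
E
```

```text
pics
0.1 [-3.08895504e+00 -5.63375863e-01 -4.88402481e-05] [-0.1204494   0.63585137  0.09371434] 1.000109756178178
[-0.00553408 -0.71909769  0.87942291] 419.5800563220614 -0.10756191291151634
[ 0.25397961 -0.97700092  0.71445541] 516.3303545294609 0.004249196826520476
```

View pics/s0.png

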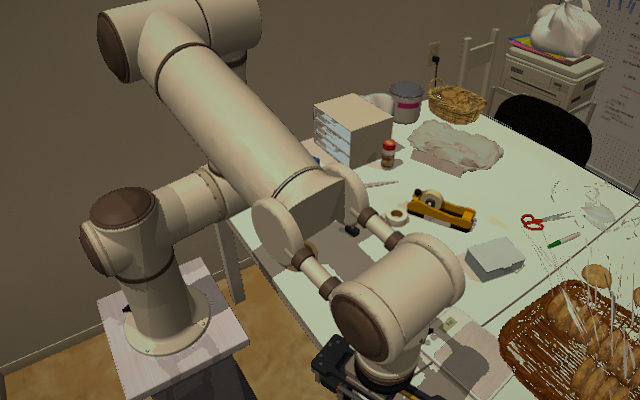

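View pics/d0.png

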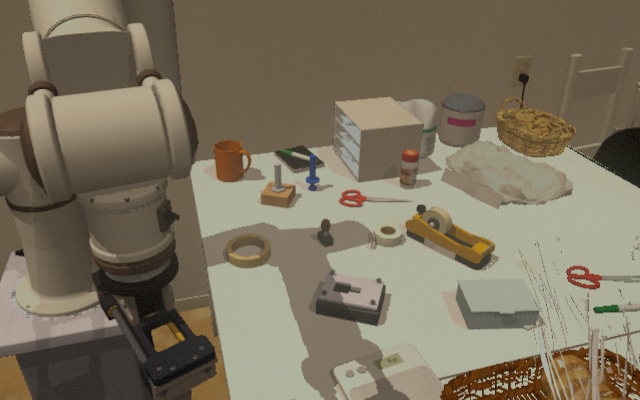

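The side view shows the block with the metal spindle at about (278,190), the blue decoy at (312,172) and the base at (350,297). The tape is at (248,250), the stamp at (325,235), the label roll at (387,235) and the mug at (229,160). In the scene view the arm hides most of these.

```bash
python3 - <<'E'
from h import *
c=load('d0')
for n,u,v,z in [('block',278,191,.032),('stemtop',278,166,.11),('base',352,292,.041),('tape',248,250,.012),('stamp',326,240,0),('roll',388,236,.013),('mug',229,178,0),('blue',313,187,.0),('bluetop',313,156,.1)]:
    print(n,at_z(c,u,v,z).round(3))
im=c['pixels']
cv2.imwrite('pics/d0c.png',cv2.resize(im[260:335,300:400],None,fx=7,fy=7,interpolation=cv2.INTER_CUBIC))
w=bot.read_camera('wrist'); R=np.array(w['R']); C=-R.T@w['t']
from scipy.spatial.transform import Rotation as Ro
T=Ro.from_rotvec(bot.current_tool_rot()).as_matrix()
print('cam in tool',T.T@(C-bot.current_ee_pos()),'\n',(R@T).round(3),w['fx'],w['k1'])
E
```

```text
block [0.504 0.219 0.032]
stemtop [0.505 0.213 0.11 ]
base [ 0.552 -0.237  0.041]
tape [ 0.383 -0.001  0.012]
stamp [0.574 0.006 0.   ]
roll [ 0.717 -0.036  0.013]
mug [0.393 0.39  0.   ]
blue [0.618 0.271 0.   ]
bluetop [0.616 0.267 0.1  ]
cam in tool [ 6.64148447e-02  8.99401221e-05 -1.70923870e-01] 
 [[ 0.001  1.    -0.   ]
 [-0.972  0.001 -0.236]
 [-0.236  0.     0.972]] 335.8233072428804 -0.05841953451369903
```

View pics/d0c.png

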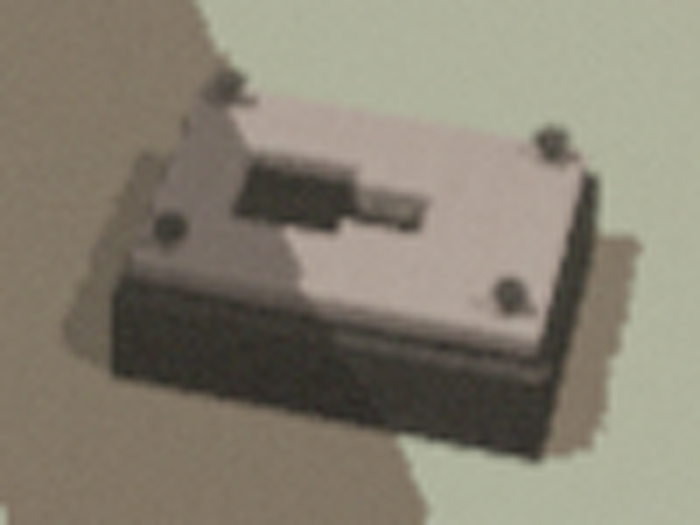

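The crop shows the plate with its four screws at crop pixels (225,85), (552,142), (170,228) and (512,297). The wide window is on the left and the narrow slot points right, roughly along world +x. Next I'll look at it from above with the wrist camera.

```bash
cat >> h.py <<'E'
from scipy.spatial.transform import Rotation as Ro
def down(phi): # tool z down, tool y at world angle phi (x at phi+90)
    M=np.array([[-np.sin(phi),np.cos(phi),0],[np.cos(phi),np.sin(phi),0],[0,0,-1.]]).T
    return Ro.from_matrix(M).as_rotvec()
E
python3 - <<'E'
from h import *
c=load('d0')
P=[at_z(c,300+u/7,260+v/7,.049) for u,v in [(225,85),(552,142),(170,228),(512,297)]]
d=(P[1]-P[0]+P[3]-P[2]); phi=np.arctan2(d[1],d[0]); ctr=np.mean(P,0)
print(ctr.round(4),phi,np.linalg.norm(d[:2])/2)
M=Ro.from_rotvec(down(phi)).as_matrix(); print(M.round(3))
bot.goto([ctr[0],ctr[1],.165],down(phi)); snap('wrist','w_base')
print(bot.current_ee_pos(),bot.current_joints())
bot.goto([.45,.05,.25],down(0))
bot.goto([.504,.216,.165],down(0)); snap('wrist','w_sp')
print(bot.current_ee_pos(),bot.current_clock())
a,b=load('w_base')['pixels'],load('w_sp')['pixels']
cv2.imwrite('pics/both.png',cv2.resize(np.hstack([a[:, 120:520],b[:,120:520]]),None,fx=1,fy=1))
E
```

```text
[ 0.5535 -0.2303  0.049 ] -0.5607912385250794 0.09702332849729327
[[ 0.532  0.847  0.   ]
 [ 0.847 -0.532 -0.   ]
 [-0.     0.    -1.   ]]
[ 0.55321869 -0.23142133  0.16520085] [-5.97350088e-01  2.60904723e-01  1.57767613e+00 -2.77251902e-04
  1.30258809e+00 -3.48598624e-02]
[0.50490307 0.21466164 0.1659674 ] 3.95
```

View pics/both.png

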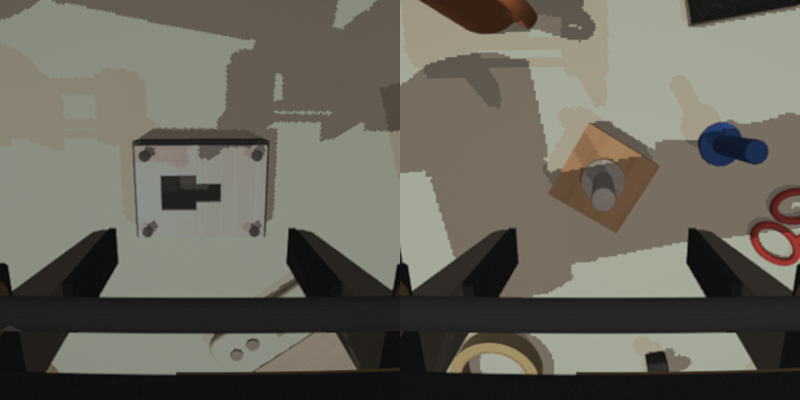

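Left half: the base, with screws at about (146,155), (257,155), (148,229) and (259,229), and the keyhole from x=161 to x=221. Right half: the block, with the spindle collar around (602,185) and the stem top at (602,200). I'll enlarge both.

```bash
python3 - <<'E'
from h import *
a,b=load('w_base')['pixels'],load('w_sp')['pixels']
f=lambda im,x,y,w,h,s:cv2.convertScaleAbs(cv2.resize(im[y:y+h,x:x+w],None,fx=s,fy=s,interpolation=cv2.INTER_CUBIC),alpha=1.3)
cv2.imwrite('pics/z.png',np.vstack([f(a,240,125,160,120,5)[:, :800], ])); 
cv2.imwrite('pics/z2.png',f(b,260,110,120,130,4.6))
E
```

```text
(no output)
```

View pics/z.png

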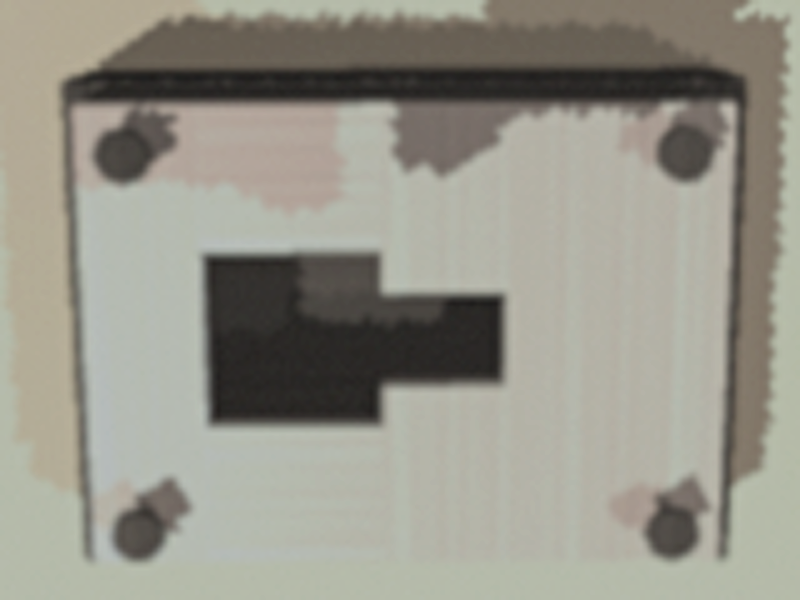

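View pics/z2.png

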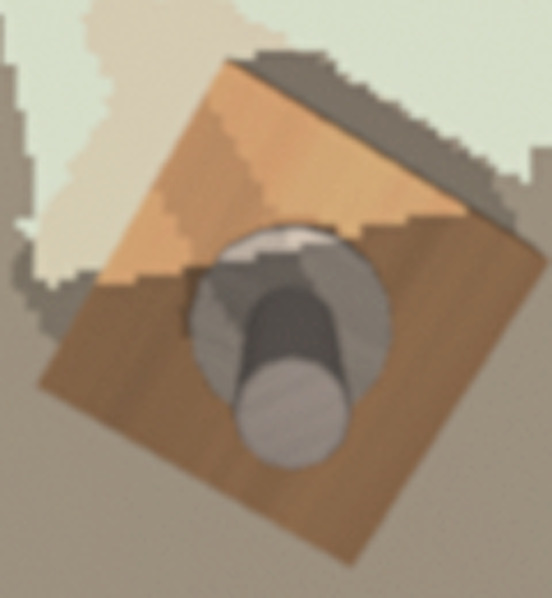

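The base crop gives clean keyhole corners. The spindle crop gives the stem top, centre (292,412), and the collar edges at x=190 and x=391 with its top at y=227. Now I'll fit both in the tool frame.

```bash
python3 - <<'E'
from h import *
from scipy.optimize import least_squares
c=load('w_base')
px=np.array([(205,254),(211,424),(380,254),(380,424),(503,296),(502,382),(380,296),(380,383)],float)
px=(px+.5)/5-.5+[240,125]
L=np.array([(-36,16),(-36,-16),(-4,16),(-4,-16),(18,8.5),(18,-8.5),(-4,8.5),(-4,-8.5)])/1000
def X(p): 
    co,s=np.cos(p[2]),np.sin(p[2]); return [[p[0]+co*x-s*y,p[1]+s*x+co*y,.041] for x,y in L]
f=lambda p:np.ravel([proj(c,q) for q in X(p)]-px)
r=least_squares(f,[.553,-.23,-.56]); print('base',r.x.round(5),r.fun.round(1))
sc=(np.array([(122,154),(685,152),(139,532),(671,532)])+.5)/5-.5+[240,125]
P=np.array([at_z(c,u,v,.051) for u,v in sc]);print('screws centre',P.mean(0).round(4)); d=P[1]-P[0]+P[3]-P[2];print(np.arctan2(d[1],d[0]))
s=load('w_sp')
cv=lambda p:(np.array(p)+.5)/4.6-.5+[260,110]
print('stemtop',at_z(s,*cv((292.5,412.5)),.110))
def g(p):
    C=np.array([proj(s,[p[0]+.02*np.cos(t),p[1]+.02*np.sin(t),.038]) for t in np.linspace(0,6.283,200)])
    l,rr,tp=cv((190,227)),cv((391,0)),0
    return [C[:,0].min()-l[0],C[:,0].max()-rr[0],C[:,1].min()-l[1]]
q=least_squares(g,[.504,.216]);print('collar',q.x,q.fun)
print(np.load('pics/d0.npz')['t'][:1], bot.current_ee_pos())
np.save('base.npy',r.x)
E
```

```text
base [ 0.55386 -0.22895 -0.55983] [-0.8 -0.3 -0.9  0.4  0.2 -0.4  0.4  0.3  0.3 -0.6  0.3  0.7  0.2 -0.5
  0.4  0.5]
screws centre [ 0.5544 -0.2284  0.051 ]
-0.5600571699085433
stemtop [0.50612258 0.22712713 0.11      ]
collar [0.50611223 0.22675312] [-0.32830165  0.32854546  0.00984958]
[-0.51681975] [0.50490307 0.21466164 0.1659674 ]
```

Fit is consistent to about 1 mm. Next: grasp the stem 80 mm above the foot, lift it and weigh it.

```bash
python3 - <<'E'
from h import *
p=np.array([.5061,.2269]); rot=down(0)
bot.set_gripper(.5,35)
bot.line_to([*p,.14],rot)
print('F free',bot.current_contact_force())
bot.line_to([*p,.0662],rot,max_speed=.1)
print(bot.current_ee_pos(),bot.current_contact_force())
bot.set_gripper(.0,35)
print('grip',bot.current_opening(),bot.current_grip_force(),bot.current_contact_force(),bot.current_ft_torque())
bot.line_to([*p,.072],max_speed=.03); print(bot.current_contact_force())
bot.line_to([*p,.2],max_speed=.12); bot.hold(.3)
F=np.mean([ (bot.current_contact_force(),bot.hold(.02))[0] for _ in range(10)],0)
print('lifted',F,bot.current_opening(),bot.current_clock()); np.save('F0.npy',F)
snap('side','d1',(200,60,360,240),4)
E
```

```text
F free [ 0.96647946 -0.77386451 -0.15126939]
[0.50676992 0.22700429 0.06695503] [0.13363597 0.3378463  0.35473137]
grip 0.18918085951203123 34.989368319511414 [-0.64437599 -0.40231583  1.40080758] [-0.0458954   0.04606557 -0.06840747]
[-0.09659413  0.03701523 -2.77076795]
lifted [-0.18267984 -0.10886182 -2.07227949] 0.19026951102136477 8.55
```

View pics/d1.png

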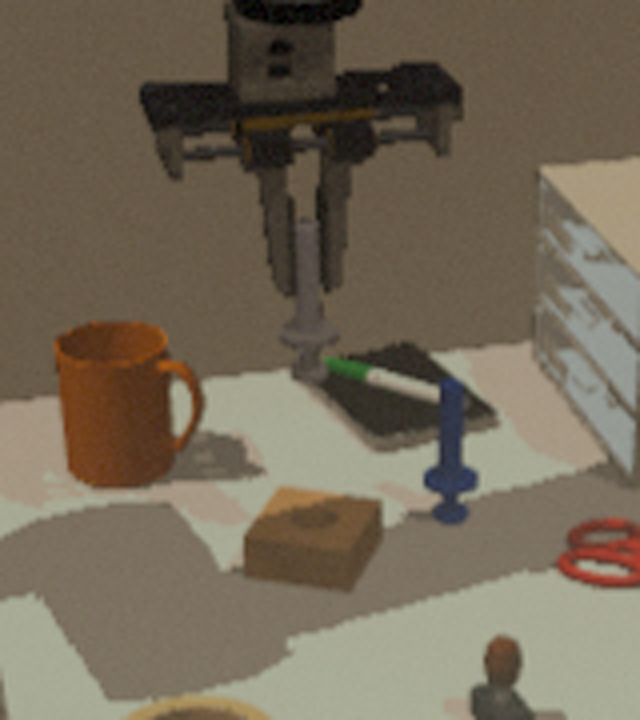

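The side view shows the spindle hanging upright between the fingers at about (308,300) in the crop, with the block empty and the blue decoy and mug undisturbed. Now over to the entry window and a guarded descent.

```bash
cat >> h.py <<'E'
def F(n=4):
    return np.mean([(bot.current_contact_force(),bot.hold(.01))[0] for _ in range(n)],0)
E
python3 - <<'E'
from h import *
b=np.load('base.npy'); ux=np.array([np.cos(b[2]),np.sin(b[2])]); F0=np.load('F0.npy')
e=b[:2]-.020*ux; rot=down(b[2])
bot.goto([.5,.0,.2],down(b[2]/2)); bot.goto([*e,.17],rot)
bot.line_to([*e,.124],max_speed=.1); bot.hold(.3)
F0=F(10); np.save('F0.npy',F0); print('F0',F0,bot.current_ee_pos()[:2]-e)
z=.112; bot.line_to([*e,z],max_speed=.06)
while z>.0775:
    z-=.0015; bot.line_to([*e,z],max_speed=.04); f=F(3)-F0
    if f[2]>3 or np.hypot(f[0],f[1])>5: print('stop'); break
print(z,f,bot.current_ee_pos(),e,bot.current_clock())
snap('side','d2',(290,190,410,320),5)
E
```

```text
F0 [-0.05833769 -0.05867319 -2.16666498] [ 0.00017253 -0.00019106]
0.07749999999999997 [0.18287505 0.23148603 0.26271308] [ 0.53686552 -0.2182757   0.07741203] [ 0.53691648 -0.21833358] 18.0667
```

View pics/d2.png

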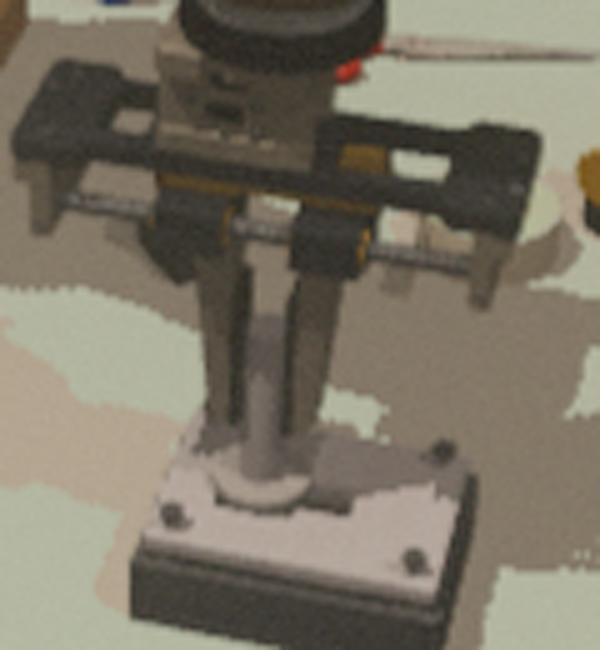

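The foot has gone through the window without touching, and the collar is just above the plate. Now lower to a light touch.

```bash
python3 - <<'E'
from h import *
b=np.load('base.npy'); ux=np.array([np.cos(b[2]),np.sin(b[2])]); F0=np.load('F0.npy')
e=b[:2]-.020*ux; z=.0775; L=[]
while z>.0705:
    z-=.0003; bot.line_to([*e,z],max_speed=.02); f=F(8)-F0; L.append((round(z,4),*f.round(1)))
    if f[2]>2.6: break
print(L[-14:],bot.current_clock()); bot.hold(.2); print(F(8)-F0,bot.current_ee_pos(),bot.current_ft_torque())
np.save('z.npy',z)
E
```

```text
[(0.0772, np.float64(0.5), np.float64(-0.1), np.float64(0.1)), (0.0769, np.float64(-0.1), np.float64(-0.0), np.float64(-0.1)), (0.0766, np.float64(0.2), np.float64(-0.1), np.float64(0.1)), (0.0763, np.float64(-0.2), np.float64(0.1), np.float64(-0.0)), (0.076, np.float64(0.1), np.float64(-0.2), np.float64(0.0)), (0.0757, np.float64(0.2), np.float64(-0.3), np.float64(0.1)), (0.0754, np.float64(0.2), np.float64(-0.1), np.float64(-0.3)), (0.0751, np.float64(-0.2), np.float64(0.1), np.float64(0.9)), (0.0748, np.float64(-0.5), np.float64(0.5), np.float64(2.2)), (0.0745, np.float64(-0.8), np.float64(1.0), np.float64(3.5))] 21.2833
[-1.17763118  1.03094107  3.64216236] [ 0.53694642 -0.21837019  0.07456408] [ 0.07853073  0.19495651 -0.04903633]
```

```bash
python3 - <<'E'
from h import *
b=np.load('base.npy'); ux=np.array([np.cos(b[2]),np.sin(b[2])]); uy=np.array([-ux[1],ux[0]]); F0=np.load('F0.npy')
e=b[:2]-.020*ux; z=.0749; s=0; y=0; L=[]
bot.line_to([*e,z],max_speed=.02)
while s<.036:
    s+=.002 if s<.027 else .0005
    q=e+s*ux+y*uy
    bot.line_to([*q,z],max_speed=.04); f=F(5)-F0; a,cr=f[:2]@ux,f[:2]@uy
    L.append((round(s*1e3,1),round(y*1e3,1),round(z*1e3,1),round(a,1),round(cr,1),round(f[2],1)))
    z+=np.clip((f[2]-2)*.0001,-.0003,.0003)
    if abs(cr)>1.5: y+=.0003*np.sign(cr)
    if a<-5 or abs(cr)>6: break
for l in L: print(*l)
print(bot.current_ee_pos(),bot.current_clock(),bot.current_ft_torque()); np.save('st.npy',[s,y,z])
snap('side','d3',(290,190,410,320),5)
E
```

```text
2.0 0.0 74.9 -1.3 0.0 3.3
4.0 0.0 75.0 -0.3 0.5 1.8
6.0 0.0 75.0 -0.3 0.1 1.5
8.0 0.0 75.0 -0.7 0.1 2.0
10.0 0.0 75.0 -0.6 -0.2 2.1
12.0 0.0 75.0 -0.4 0.2 1.7
14.0 0.0 74.9 -0.9 -0.1 2.1
16.0 0.0 75.0 -0.8 -0.2 2.1
18.0 0.0 75.0 -0.3 0.1 2.1
20.0 0.0 75.0 -1.1 -0.0 1.9
22.0 0.0 75.0 -0.9 0.3 2.0
24.0 0.0 75.0 -0.5 0.1 2.2
26.0 0.0 75.0 -0.5 0.1 1.9
28.0 0.0 75.0 -0.7 0.2 1.7
28.5 0.0 74.9 -1.7 -0.3 2.1
29.0 0.0 75.0 -1.5 0.2 2.2
29.5 0.0 75.0 -1.5 0.2 2.1
30.0 0.0 75.0 -1.6 0.2 2.1
30.5 0.0 75.0 -1.2 0.2 2.1
31.0 0.0 75.0 -0.9 -0.1 2.1
31.5 0.0 75.0 -1.0 0.1 1.7
32.0 0.0 75.0 -1.8 -0.1 2.2
32.5 0.0 75.0 -3.5 0.2 3.5
33.0 0.0 75.1 -4.8 -0.2 3.3
33.5 0.0 75.3 -6.2 -0.1 3.8
[ 0.56430917 -0.23545907  0.07476129] 29.0917 [ 0.55164322  1.07301549 -0.03525444]
```

View pics/d3.png

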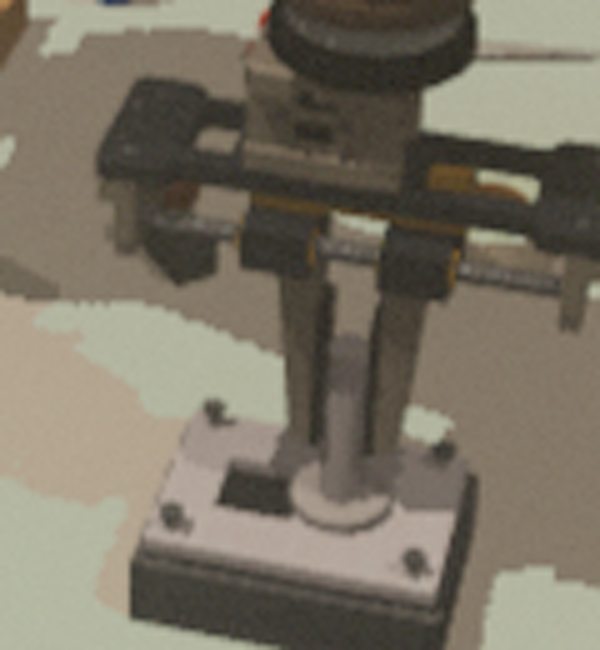

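The spindle is home: the collar sits at the slot end at about (343,500) and the resistance rose from s=32.2 mm. Next: ease off sideways, then the pull test.

```bash
python3 - <<'E'
from h import *
b=np.load('base.npy'); ux=np.array([np.cos(b[2]),np.sin(b[2])]); F0=np.load('F0.npy')
q=b[:2]-.020*ux+.0317*ux; z=.0752; L=[]
bot.set_gripper(0,45)
go=lambda z,v=.03: bot.line_to([*q,z],max_speed=v)
go(z); f=F(6)-F0; print('eased',f,bot.current_ee_pos())
pull=0
while pull<10.8 and z<.0885:
    z+=.0005 if pull<1.2 else (.0002 if pull<8 else .0001)
    go(z,.02); f=F(4)-F0; pull=-f[2]; L.append((round(z*1e3,2),round(pull,1),*(f[:2]).round(1)))
    if pull>15: break
for l in L[-14:]: print(*l)
if pull>=10.8:
    t0=bot.current_clock(); H=[]
    while bot.current_clock()-t0<1.7:
        f=F(4)-F0; pull=-f[2]; H.append(round(pull,1))
        if pull<11.2: z+=.00006; go(z,.02)
        elif pull>12.8: z-=.00006; go(z,.02)
    print(H,f,bot.current_ee_pos(),z)
np.save('z.npy',z); print(bot.current_clock(),bot.current_opening(),bot.current_ft_torque())
E
```

```text
eased [-1.43323471  0.69286424  1.53764143] [ 0.56394474 -0.23527807  0.07515496]
81.2 -0.2 0.1 0.1
81.7 0.0 -0.1 0.2
82.2 -0.1 -0.2 0.0
82.7 0.2 0.2 0.5
83.2 -0.0 0.2 0.2
83.7 -0.2 -0.2 -0.0
84.2 -0.1 0.3 0.2
84.7 0.3 -0.4 0.1
85.2 2.9 0.4 -0.8
85.4 4.6 0.6 -0.7
85.6 6.8 1.5 -1.2
85.8 9.3 1.5 -1.0
85.9 10.7 2.0 -1.0
86.0 11.9 1.9 -1.0
[np.float64(11.9), np.float64(12.6), np.float64(12.6), np.float64(12.6), np.float64(12.8), np.float64(12.9), np.float64(13.7), np.float64(13.1), np.float64(13.4), np.float64(12.9)] [ -0.08141708   0.55808144 -12.91263877] [ 0.56368004 -0.23506412  0.08561362] 0.08564000000000001
38.575 0.18535801788960204 [-0.0632301   0.06375776  0.04591757]
```

The pull held at 12–13.7 N for 1.7 s. Now I lower the spindle, nudge it home and release.

```bash
python3 - <<'E'
from h import *
b=np.load('base.npy'); ux=np.array([np.cos(b[2]),np.sin(b[2])]); F0=np.load('F0.npy')
e=b[:2]-.020*ux; q=e+.0317*ux; z=float(np.load('z.npy'))
print('pull',-(F(6)-F0)[2])
bot.line_to([*q,.0765],max_speed=.02); z=.0765
while z>.0725:
    z-=.0003; bot.line_to([*q,z],max_speed=.02); f=F(5)-F0
    if f[2]>1.5: break
print('down',z,f,bot.current_ee_pos())
q=e+.0321*ux; bot.line_to([*q,z],max_speed=.02); print('nudge',F(6)-F0)
q=e+.0317*ux; bot.line_to([*q,z],max_speed=.02); print('eased',F(6)-F0)
bot.set_gripper(.30,5); bot.set_gripper(.55); bot.hold(.2); print('open',F(6),bot.current_opening())
bot.line_to([*q,.17],max_speed=.1)
bot.hold(.5); print(bot.current_clock())
r=bot.current_ee_pos(); c=snap('wrist','w2',(240,100,400,250),5)
print(r)
for n,h in (('foot->collar',.041+.006),('top',.041-.027+.105)):
    print(n,(np.array(proj(c,[*(b[:2]+.012*ux),h]))-[240,100]+.5)*5-.5)
E
```

```text
pull 12.151001381828795
down 0.0762 [-6.01397641  3.75629691  4.03427136] [ 0.56438808 -0.23544968  0.07883553]
nudge [-6.42941839  3.53303509  3.95034402]
eased [-5.88077981  3.50737865  3.66427222]
open [-0.09354249  0.00116973  0.0287392 ] 0.5520471623096594
42.8417
[ 0.56377271 -0.23516409  0.16995033]
foot->collar [409.97813809 479.41223843]
top [409.95593959 594.36357664]
```

View pics/w2.png

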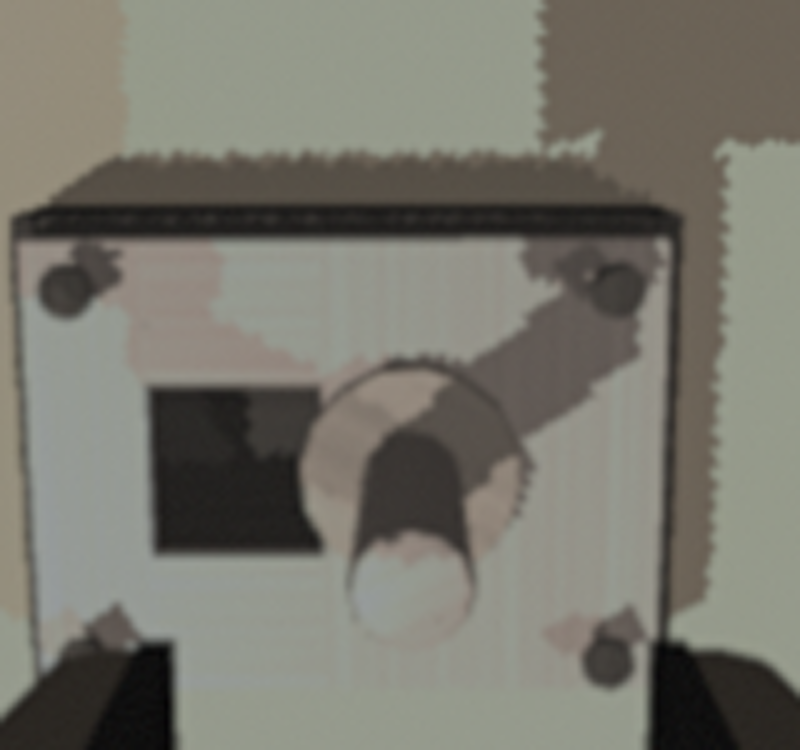

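The wrist view shows the spindle free and home. Collar edges are at x=301 and x=527 with its top at y=361, and the stem top centre is at (411,593) against a prediction of (410,594). The force while lowering was odd, so I'll check height and tilt numerically.

```bash
python3 - <<'E'
from h import *
c=load('w2'); b=np.load('base.npy'); ux=np.array([np.cos(b[2]),np.sin(b[2])]);uy=np.array([-ux[1],ux[0]])
h=b[:2]+.012*ux
def ext(ctr,r,z):
    C=np.array([proj(c,[ctr[0]+r*np.cos(t),ctr[1]+r*np.sin(t),z]) for t in np.linspace(0,6.283,300)])
    C=(C-[240,100]+.5)*5-.5; return np.r_[C.min(0),C.max(0)].round(0)
for z in (.0465,.0495): print('collar l,t,r,b',z,ext(h,.02,z))
for z in (.1185,.1215): print('top',z,ext(h,.009,z))
for u,v in ((62,291),(619,288),(609,661)): print(at_z(c,(u+.5)/5-.5+240,(v+.5)/5-.5+100,.051))
tp=at_z(c,(411+.5)/5-.5+240,(593.5)/5-.5+100,.1187)[:2]-h; print('stemtop rel home mm',tp@ux*1e3,tp@uy*1e3)
E
```

```text
collar l,t,r,b 0.0465 [299. 369. 521. 586.]
collar l,t,r,b 0.0495 [298. 371. 522. 590.]
top 0.1185 [345. 530. 475. 655.]
top 0.1215 [344. 536. 476. 662.]
[ 0.53123697 -0.17432244  0.051     ]
[ 0.61306298 -0.22499315  0.051     ]
[ 0.5772455 -0.2824975  0.051    ]
stemtop rel home mm 0.14398091193870294 0.1066186397832118
```

The image matches a seated, upright spindle. As a check, I'll press lightly on its top with the closed fingers, which confirms the height and settles it.

```bash
python3 - <<'E'
from h import *
b=np.load('base.npy'); ux=np.array([np.cos(b[2]),np.sin(b[2])]); q=b[:2]+.012*ux
bot.set_gripper(0,10); bot.line_to([*q,.130],max_speed=.08); bot.hold(.2); F0=F(8); z=.1235
bot.line_to([*q,z],max_speed=.03); L=[]
while z>.113:
    z-=.0004; bot.line_to([*q,z],max_speed=.02); f=F(4)-F0; L.append((round(z*1e3,1),*f.round(1)))
    if f[2]>4: break
for l in L[-9:]: print(*l)
print(bot.current_ee_pos())
bot.line_to([*q,.17],max_speed=.1); bot.hold(.4); print(bot.current_clock(),F(6))
c=snap('wrist','w3')
a=load('w2')['pixels'].astype(int); d=np.abs(a-c['pixels'].astype(int)).mean(2)[160:240,295:350]; print('diff',d.mean(),d.max())
E
```

```text
120.7 0.0 -0.8 -0.0
120.3 0.0 0.0 -0.3
119.9 -0.2 -0.2 0.3
119.5 0.2 0.0 -0.1
119.1 0.0 -0.1 -0.3
118.7 -0.0 0.2 0.8
118.3 -0.4 0.0 2.2
117.9 -0.9 0.3 3.1
117.5 -0.9 0.9 5.2
[ 0.56421784 -0.23544775  0.11793978]
50.325 [ 0.01958776 -0.16435753 -0.08603018]
diff 15.696742424242425 139.66666666666666
```

```bash
python3 - <<'E'
from h import *
A,C=load('w2'),load('w3'); a=A['pixels'].astype(int);c=C['pixels'].astype(int)
d=np.abs(a-c).mean(2)[130:260,240:400]; print(cv2.resize(d.astype(np.float32),(16,13),interpolation=cv2.INTER_AREA).astype(int))
print(np.abs(A['t']-C['t']).max())
g=lambda x:cv2.cvtColor(x.astype(np.uint8),cv2.COLOR_BGR2GRAY)
# stem sides/collar patch shift
for n,(y0,y1,x0,x1) in {'collar':(170,200,298,350),'stem':(185,215,305,338)}.items():
    r=cv2.matchTemplate(g(c)[y0-8:y1+8,x0-8:x1+8],g(a)[y0:y1,x0:x1],cv2.TM_CCOEFF_NORMED); print(n,cv2.minMaxLoc(r)[1],np.array(cv2.minMaxLoc(r)[3])-8)
E
```

```text
[[  2   2   2   2   1   2   2   2   2   2   1   2   5   5  20  45]
 [  5   2   2   1   2   1   1   1   1   3   8  14   5   5   2   2]
 [  4   6   7   3   2   3   3   3   3   3  16  33   4   6   2   3]
 [  6   4   3   3   2   2   2   3   3   3   2   1   2   3   2   3]
 [  4   3   3   2   2   2   2   2   4   2   2   1   2   4   2   3]
 [  3   3   5   1   1   1   2   2   1   1   2   2   2   4   2   3]
 [  4   3   3   3   1   1   3   2   1   1   3   2   3   3   2   3]
 [  3   3   3   3   1   1   3   7   3   2   3   2   2   5   2   3]
 [  4   3   3   3   2   2   3   3   3   4   2   2   2   3   3   3]
 [  3   3  10  12   3   3   4  14  20   5   2   3   2  15   4   3]
 [ 23  50 107  64   3  28 100 121 113 106  72   4   6 110 102  59]
 [ 98 108 129  67   3  87 110 125 114 113 110  31   8 127 119 106]
 [106 119 130  73  36 110 110 127 114 114 110  88  13 128 128 108]]
0.00017512590238932813
collar 0.9962264895439148 [0 0]
stem 0.9891247153282166 [0 0]
```

The spindle hasn't moved; the only differences between the pictures are the closed fingers and their shadows. Handing in.

```bash
python3 -c "
from workcell import bot
print(bot.current_clock()); print(bot.job_done())"
```

```text
50.425
the job is handed in; nothing more can be done
None
```

The spindle is fully home in the keyhole, standing upright and released; it held a measured upward pull of 12–13.7 N for 1.7 s, and I handed the job in at 50 s (verdict not shown).

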